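# Lock a sander's belt tensioner back at its service mark

### The arm

A 7-joint arm with a two-finger parallel gripper is mounted at the origin on the work surface. World frame = base frame: x ahead of the robot, y to its left, z up, the work surface at z = 0. Lengths are in mm, angles in rad, forces in N, time in s.
With the tool pointing down it reaches from about 425 to 1025 mm from the base axis. Payload 9.4 kg.
Tool frame: the origin (TCP) lies between the finger pads; the fingertips stand 11 mm ahead of it and the grasp point (between the pads) lies 8 mm behind it; x points along the fingers, y is the direction in which the jaws open and shut, and the axes are right-handed (so a half turn about x gives the same grasp; the last joint's range is limited). The gripper opens to 85 mm and grips with 20 to 120 N. Pads are 22 mm wide; open, the fingers measure 114 mm over their backs; the gripper's body (76 mm by 85 mm) begins 54 mm behind the grasp point. The pads swing forward as they close: fully open they stand 13 mm farther back than shut.
Start: joints at [-1.331, 0.599, -0.003, 1.599, 0.002, 0.943, -0.08], TCP at [225.861, 688.92, 242.275] pointing down, gripper open.
Joint ranges: [-2.57, 2.57], [-0.35, 1.97], [-1.29, 1.29], [0.11, 2.56], [-1.05, 4.19], [0.11, 1.86], [-2.63, 2.63]. Speed limits (rad/s): [2.22, 2.22, 3.01, 3.01, 3.14, 3.14, 3.14].

### API

Orientations are given as a unit quaternion [w, x, y, z].
In Python, from bench import bot, cams gives the robot as it stands.
- The arm moves only by the tool apply_moves, never from a script. Its arguments are lists of equal length, an entry for each row: "dp": the shift along the tool's x, y, z in mm, a list of three; "roll": the turn about the tool's x in degrees. In form: {"dp": [[dx, dy, dz], ...], "roll": [roll, ...]}. A call has 1 to 20 rows; each row shifts and turns the commanded pose from where the row before left it, along the tool's axes as they then stand; what a row does not reach is not made up. A row lasts 1/12 s, in which the tool goes at most 41.7 mm and 7.16 degrees, less where a joint would pass 70% of its speed; a pose out of reach is approached as far as the arm can. A call is refused whole if a number of a shift passes 41.7 or a number of a turn 7.16, either way. A call with a gripper value outside its range is refused whole. "hand" is the closure, from 0 (fully open) to 1 (shut), set as the call begins (left out, the last holds). The fingers move at their own pace and stop on an object; the grip force is fixed at half the most. Time passes only in rows, so rows that do not move let the fingers close. It gives the time, the measured TCP pose, the force and the opening at its end, in the units of the state.
- bot.get_state(): the state, without advancing time (a new reading comes with each control period).
- cams.snapshot(name): name is "side" or "top"; returns a dict with "pixels" (480x640x3 uint8, red, green, blue), "vertical_fov" (degrees; the focal length in pixels is half the picture's height over the tangent of half this angle, whatever the lens; pixels are square), "cx", "cy" (the principal point, pixels), "view" (4x4, takes a point from world to camera coordinates). Camera axes: x right, y up, looking along -z (the intrinsics and any distortion apply to the point x, -y, -z); pixel columns grow to the right and rows downward; lengths in mm; the calibration is good to about 2 mm. A picture is of the moment at which its call begins. There is no depth.
- bot.finish_job(): hands the job in, once; it reports no verdict.
The state is a dict: "time": time; "joint_positions": joint angles; "joint_velocities": joint speeds; "joint_torque": joint torques, N m; "ee_pos": TCP position; "eef_rot": TCP orientation; "ft_force": force on the tool from outside, world axes, zero at the start; "ft_torque": the same for the moment, N m; "gripper_width": finger opening in mm.
Only numpy, scipy, OpenCV 4.12 (cv2) and the standard library are available. Lean on these libraries where they do the work, as an engineer would, in place of code of your own. Each camera call takes 0.05 s, during which the arm holds its last target. There are 200 camera calls.

### The job

The belt is off this bench edge sander: lock its sprung tensioner arm back so that a new belt can be slipped on. Take the lock pin out of the wooden tool block, put it down into the bore at the end of the arm and use it to push the arm against its spring until the pointer stands at the one long line of the index plate; feel there for the hole under the arm, drop the pin fully home and let go. Do not force the pin (never over 40 N on it), and leave the tin, the mallet and the chisel where they are.

Things in the scene. Friction and masses are not known exactly. Their poses are not given: they have to be found in the camera images.
- sander: Bench edge sander without its belt, fixed: grey housing with a flat cast deck 320 x 340 mm, 110 mm above the bench. Origin at bench level under its middle; x points from the side with the switch (nearest the robot) to the far side with the work rest, y left, z up. A rubber drive drum stands at x -3, y -115 mm, 70 mm across, top 94 mm above the deck.
- tension_arm (a joint): Angle of the tensioner arm about its upright pivot, rad: 0 at rest, growing counter-clockwise seen from above (its near end moves to the sander's -y) to the far stop at 0.733. The pointer meets the long line somewhere between 0.363 and 0.475 (see pivot). A spring drives it back to 0 when let go unlocked: 3 N at the bore at rest, 5 N at the long line.
- pivot (a point): Point on the arm's pivot axis, level with the top of the index plate: a flat steel plate 92 x 190 x 10 mm on the deck's near half, with lines every 4 degrees, one of them long (34 mm, the rest 12), and 3 upright holes 160 mm from the pivot. It is clamped by hand, turned about the pivot: its long line is at 24 degrees of arm angle give or take 3.2 (9 mm at the holes), not measured.
- bore (a point): Centre of the bore at the arm's near end, at its top face; moves with the arm. The bore is upright, 13 mm in diameter, through the 36 mm square end of the arm, which lies 4 to 18 mm above the index plate, 160 mm from the pivot axis. Past it is the pointer (tip 202 mm from the pivot); an idler drum, 70 mm across, stands 75 mm from the pivot, top 86 mm above the index plate.
- pin_handle (a point): Centre of the grip of the loose steel lock pin (0.13 kg): a knurled round handle, 20 mm in diameter, 44 mm tall, 66 mm above the pin's tip. Below it a collar, 30 mm across and 6 mm high, its underside 30 mm below this point, then the round shank. At the start the pin stands upright in the tool block, collar on the block's top.
- pin_tip (a point): Centre of the pin's lower end; z points up along the pin. Shank 12 mm in diameter, 36 mm long from here to the collar; its tip tapers over 4 mm to 9 mm across. The plate's holes are 13.5 mm, 22 mm deep: one at the long line, a wrong one 12 degrees before and after it, plain plate at rest. Fully home, the collar rests on the arm and the tip is 18 mm below the plate's top.
- tool_block: Wooden block, 110 x 60 x 50 mm (x, y, z), fixed; origin under its centre. The pin stands in a 42 mm deep hole at x -30, y 0; two short punches (up to 35 mm above the block) stand at x 32 to 40 mm.
- tin: Bystander: closed steel tin, 70 mm diameter, 90 mm tall; origin under its centre.
- mallet: Bystander: round wooden carver's mallet standing on its head, 94 mm diameter, 240 mm tall; origin under its centre.
- chisel: Bystander: stone chisel lying on the bench, 212 mm long along its x, 24 mm wide; origin under its middle.
Things that resemble listed ones, but are neither listed nor needed, are in the scene too. Of the things like the part that bears pin_handle, leave any that is red; of the rest the smaller one is meant.

How it is judged:
By the outcome, as a careful person would: the job done as asked, in the order asked, and still so for the second after the job is handed in, with the robot touching nothing.
It also fails if it takes over 70 s, if anything falls off the work surface, if the arm or the gripper's body presses on something with over 40 N, if the wrist force passes 120 N, or if a joint passes its speed limit or range.

## Working session

There is one attempt and no reset: what is moved stays moved. The work goes in short steps, Python scripts to look and compute and a tool call to move; the robot and the scene stay as the last step left them, time stands still between calls to the robot, and variables do not carry over. Pictures are saved under pics/ and viewed, about 8 in all and at most 12, crops included, and the job is handed in when it is done.

Besides the shell and the picture viewer there is one more tool, called in YAML: its name, and indented under it one key for each argument. apply_moves: Moves the arm, as the interface text tells. Its arguments: {"type":"object","properties":{"dp":{"type":"array","items":{"type":"array","items":{"type":"number"}}},"roll":{"type":"array","items":{"type":"number"}},"hand":{"type":"number"}},"required":["dp","roll"]}

```bash
mkdir -p pics; ls
cat > h.py <<'E'
import numpy as np, cv2
from bench import bot, cams
def snap(n,f):
    s=cams.snapshot(n); cv2.imwrite('pics/'+f,cv2.cvtColor(s['pixels'],cv2.COLOR_RGB2BGR))
    np.savez('cal_'+n,**{k:np.array(v) for k,v in s.items() if k!='pixels'}); return s
E
python3 - <<'E'
from h import *
for n in('side','top'):
    s=snap(n,n+'0.png'); print({k:(np.round(v,3).tolist() if not isinstance(v,str) else v) for k,v in s.items() if k!='pixels'})
print(bot.get_state())
E
```

```text
pics
{'vertical_fov': 53.927, 'cx': 322.825, 'cy': 241.175, 'view': [[-0.798, -0.602, -0.016, 417.478], [0.307, -0.43, 0.849, -265.137], [-0.518, 0.673, 0.528, -821.535], [0.0, 0.0, 0.0, 1.0]]}
{'vertical_fov': 42.56, 'cx': 307.173, 'cy': 235.143, 'view': [[-0.005, -1.0, 0.012, -19.525], [0.996, -0.004, 0.088, -547.698], [-0.088, 0.012, 0.996, -1686.266], [0.0, 0.0, 0.0, 1.0]]}
{'time': 0.1, 'joint_positions': array([-1.33065821,  0.60008508, -0.00250507,  1.60005171,  0.00178523,
        0.94287999, -0.07984026]), 'joint_velocities': array([-0.0006899 , -0.00080524, -0.00224407, -0.00330773, -0.00100035,
        0.00090739, -0.00166649]), 'joint_torque': array([ 4.19123491e-03, -7.77989531e+01,  1.56986631e+00, -2.58623511e+01,
        1.26477942e-02,  5.54996368e-03, -2.00747246e-05]), 'ee_pos': array([225.78790299, 688.52223984, 241.47432128]), 'eef_rot': array([ 0.69822153,  0.11105693,  0.69828033, -0.11206087]), 'ft_force': array([ 0.38629077, -0.10260242, -0.42878489]), 'ft_torque': array([-0.0157892 , -0.04876458,  0.04161295]), 'gripper_width': 85.33633669425832}
```

View pics/side0.png

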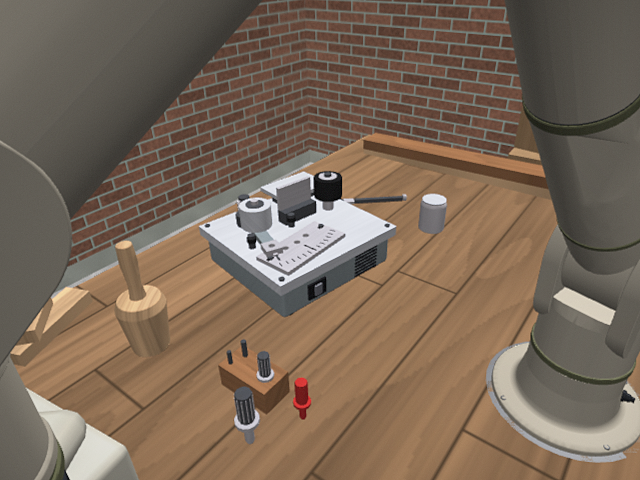

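View pics/top0.png

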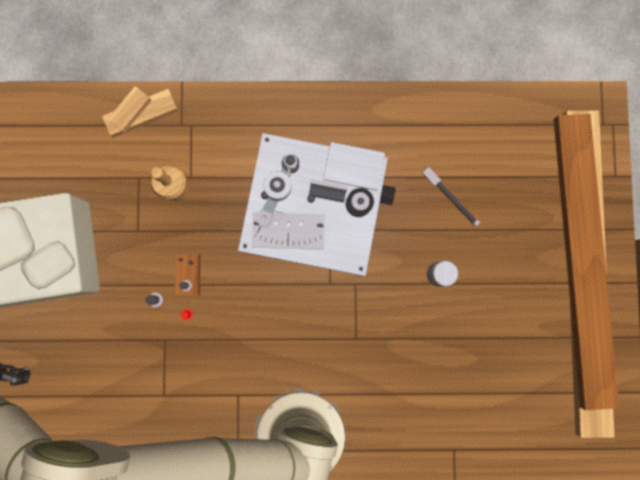

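The side view shows three pins: one black-handled in the wooden block (264,365), a larger black one (246,410), and a red one (302,395). In the top view they are at (185,286), (153,299) and (186,314). The small black one standing in the block fits the description. I'll enlarge to confirm it and measure.

Run:
```python
import cv2,numpy as np
t=cv2.imread('pics/top0.png');s=cv2.imread('pics/side0.png')
a=cv2.resize(t[130:280,140:400-60+50],None,fx=3.2,fy=3.2,interpolation=3)  # cols 140..390
cv2.imwrite('pics/topc.png',cv2.resize(t[130:320,140:393],(759,570),interpolation=3))
l=cv2.resize(s[330:450,210:320],(440,480),interpolation=3)
r=cv2.resize(s[210:280,230:350],(720,420),interpolation=3)
cv2.imwrite('pics/sidep.png',l)
cv2.imwrite('pics/sidec.png',cv2.resize(s[165:300,190:350],(800,675),interpolation=3)[:600])
```

```text
(no output)
```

View pics/topc.png

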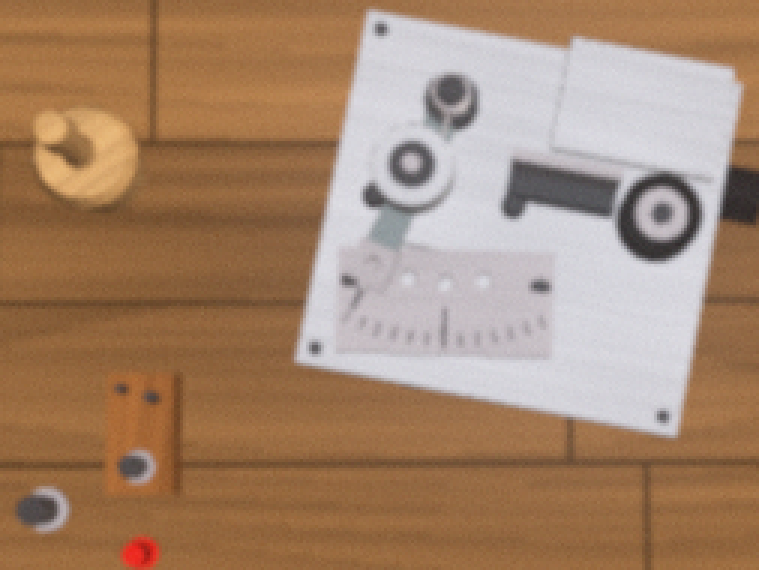

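View pics/sidep.png

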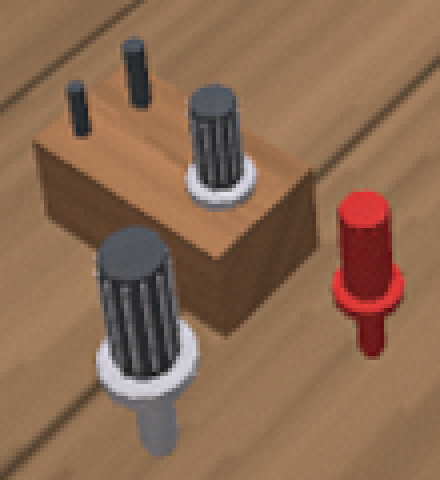

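View pics/sidec.png

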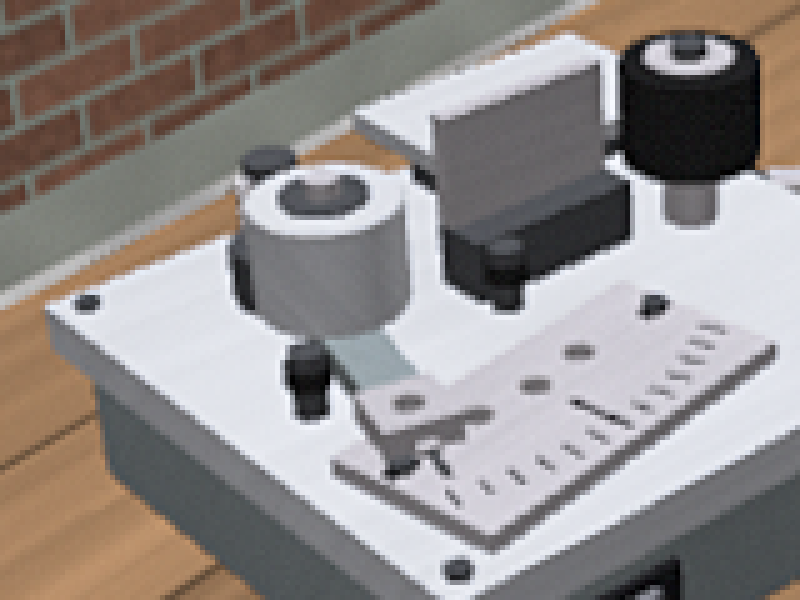

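The crop confirms the pin in the block at side (264,365): black, upright, smaller than the loose black one. The long line is at top crop (444,307–348), so the middle hole at (445,285) is the right one. Next I'll measure.

```bash
cat >> h.py <<'E'
def cal(n):
    c=np.load('cal_%s.npz'%n); return c
def proj(n,P):
    c=cal(n); V=c['view']; p=V[:3,:3]@np.asarray(P,float)+V[:3,3]; f=240/np.tan(np.radians(float(c['vertical_fov']))/2)
    return np.array([float(c['cx'])+f*p[0]/-p[2], float(c['cy'])-f*p[1]/-p[2]])
def atz(n,uv,z):
    c=cal(n); V=c['view']; f=240/np.tan(np.radians(float(c['vertical_fov']))/2)
    d=V[:3,:3].T@np.array([(uv[0]-float(c['cx']))/f,-(uv[1]-float(c['cy']))/f,-1]); o=-V[:3,:3].T@V[:3,3]
    return o+d*(z-o[2])/d[2]
T=lambda u,v:((u+.5)/3-.5+140,(v+.5)/3-.5+130)
SP=lambda u,v:((u+.5)/4-.5+210,(v+.5)/4-.5+330)
SC=lambda u,v:((u+.5)/5-.5+190,(v+.5)/5-.5+165)
E
cat > fit.py <<'E'
from h import *
from scipy.optimize import least_squares
r=np.round
print('pin top z102', r(atz('top',T(131,466),102),1), r(atz('side',SP(215,98),102),1))
print('collar z56', r(atz('top',T(138,466),56),1), r(atz('side',SP(222,180),56),1))
for n,u in(('block TL',(109,374)),('TR',(173,374)),('BL',(106,493)),('BR',(174,493))): print(n,r(atz('top',T(*u),50),1))
for n,u in(('block near',(218,258)),('right',(315,175)),('left',(35,143))): print(n,r(atz('side',SP(*u),50),1))
for n,u in(('FL',(368,10)),('NL',(297,362)),('NR',(677,436))): print('deck',n,r(atz('top',T(*u),110),1))
for n,u in(('NL screw',(458,570)),('FLscrew',(88,302))): print('deck side',n,r(atz('side',SC(*u),110),1))
print('deck screws top', r(atz('top',T(381,29),110),1), r(atz('top',T(315,348),110),1))
S=np.radians(12)
# (name, cam, uv, kind) 
obs=[('bore','top',T(375,265),160,0,138),('bore','side',SC(408,402),160,0,138),
('h2','top',T(445,285),160,'L',120),('h3','top',T(483,283),160,'L+',120),('h1','top',T(408,281),160,'L-',120),
('h2','side',SC(537,384),160,'L',120),('h3','side',SC(579,351),160,'L+',120),
('idl','top',T(411,162),75,0,206),('idl','side',SC(324,198),75,0,206),('tip','top',T(345,320),202,0,127)]
def pt(p,o):
    a=p[2]+{0:0,'L':p[3],'L+':p[3]+S,'L-':p[3]-S}[o[4]] 
    return np.array([p[0]+o[3]*np.cos(a),p[1]+o[3]*np.sin(a),o[5]])
def res(p):
    e=[]
    for o in obs:
        e+=list(proj(o[1],pt(p,o)+np.array([*(p[4:6] if o[1]=='side' else (0,0)),0]))-o[2])
    return np.array(e+list(np.array(p[4:6])/4))
s=least_squares(res,[800,60,np.pi,.42,0,0],loss='soft_l1',f_scale=.5)
print('pivot,th0,L,sideoff',r(s.x,3)); 
for o,e in zip(obs,s.fun.reshape(-1,2)): print(o[0],o[1],r(e,2))
print('bore',r(pt(s.x,obs[0]),1),'hole',r(pt(s.x,obs[2]),1))
E
python3 fit.py
```

```text
pin top z102 [410.7 304.6 102. ] [410.5 308.2 102. ]
collar z56 [411. 307.  56.] [409.9 310.1  56. ]
block TL [494.4 335.4  50. ]
TR [494.1 277.5  50. ]
BL [387.  336.6  50. ]
BR [386.7 275.4  50. ]
block near [387.  337.8  50. ]
right [383.8 280.8  50. ]
left [494.5 339.1  50. ]
deck FL [814.6  97.6 110. ]
deck NL [500.7 159.2 110. ]
deck NR [ 434.5 -173.   110. ]
deck side NL screw [516.9 142.2 110. ]
deck side FLscrew [802.2  83.8 110. ]
deck screws top [797.3  86.  110. ] [512.9 143.5 110. ]
pivot,th0,L,sideoff [7.2660e+02 2.3701e+01 2.6940e+00 4.1400e-01 2.5810e+00 3.0600e-01]
bore top [-1.34  0.12]
bore side [0.16 0.24]
h2 top [0.12 0.1 ]
h3 top [ 0.17 -0.19]
h1 top [-0.19 -0.27]
h2 side [-0.01  0.29]
h3 side [0.28 0.15]
idl top [-0.16  0.76]
idl side [-0.2  -4.09]
tip top [ 1.91 -3.27]
bore [582.4  93.  138. ] hole [566.7  29.  120. ]
```

```bash
cat >> h.py <<'E'
from scipy.spatial.transform import Rotation as R
def tool():
    s=bot.get_state(); q=s['eef_rot']; return s,R.from_quat([*q[1:],q[0]]).as_matrix()
def rel(target):
    s,M=tool(); return np.round(M.T@(np.array(target)-s['ee_pos']),1)
E
python3 - <<'E'
from h import *
s,M=tool(); print(M.round(4)); 
y=M[:,1]; print('y ang',np.degrees(np.arctan2(y[1],y[0])))
print('big pin z130',atz('top',T(36,510),130),atz('top',T(46,508),60), 'red', atz('top',T(137,552),70))
print('rel above pin',rel([410.7,307.3,200]))
E
```

```text
[[-3.000e-04  3.116e-01  9.502e-01]
 [-1.400e-03  9.502e-01 -3.116e-01]
 [-1.000e+00 -1.400e-03  1.000e-04]]
y ang 71.84524342756397
big pin z130 [373.26579547 380.14654648 130.        ] [373.93838991 387.95586171  60.        ] red [334.77476083 304.36472959  70.        ]
rel above pin [  41.9 -304.6  294.5]
```

apply_moves:
  dp:
    - [0,0,0]
    - [0,0,0]
    - [0,0,0]
    - [0,-38.1,18.5]
    - [0,-38.1,18.5]
    - [0,-38.1,18.5]
    - [0,-38.1,18.5]
    - [0,-38.1,18.5]
    - [0,-38.1,18.5]
    - [0,-38.1,18.5]
    - [0,-38.1,18.5]
    - [0,-38.1,18.5]
    - [0,-38.1,18.5]
    - [0,0,0]
    - [0,0,0]
  roll: [-6.05,-6.05,-6.05,0,0,0,0,0,0,0,0,0,0,0,0]
  hand: 0.5

```text
time: 1.35
ee_pos: [409.1, 311.5, 242.3]
eef_rot: [0.707, 0.002, 0.707, -0.002]
ft_force: [0.2, -0.1, -0.5]
gripper_width: 42.9
```

Run:
```python
from h import *
s,M=tool(); print(M.round(4),s['ee_pos'],s['gripper_width'],s['joint_positions'],s['time'])
print(rel([410.7,307.3,74]))
snap('side','side1.png')
```

```text
[[ 2.0e-04  5.4e-03  1.0e+00]
 [-8.0e-04  1.0e+00 -5.4e-03]
 [-1.0e+00 -8.0e-04  2.0e-04]] [409.08558092 311.49536085 242.32191094] 42.92125650418469 [-0.69651519  0.35011806 -0.08594674  2.07322598  0.04568771  0.72039759
  0.75378882] 1.35
[168.3  -4.1   1.6]
```

apply_moves:
  dp:
    - [0,-4.1,1.6]
    - [25,0,0]
    - [25,0,0]
    - [25,0,0]
    - [25,0,0]
    - [25,0,0]
    - [23,0,0]
    - [20,0,0]
    - [0,0,0]
  roll: [0,0,0,0,0,0,0,0,0]

```text
time: 2.15
ee_pos: [407.3, 310.6, 71.0]
eef_rot: [0.706, -0.002, 0.709, 0.0]
ft_force: [-0.5, -0.1, 1.2]
gripper_width: 42.7
```

Run:
```python
from h import *
s=snap('side','side2.png');im=cv2.imread('pics/side2.png')[270:420,180:340]
t=snap('top','top2.png');tm=cv2.imread('pics/top2.png')[240:340,130:237]
a=cv2.resize(im,(400*16//15,400),interpolation=3); b=cv2.resize(tm,(374,350),interpolation=3)
c=np.zeros((400,800,3),np.uint8); c[:,:426]=a[:, :426]; c[:350,426:800]=b
cv2.imwrite('pics/c2.png',c)
print(bot.get_state()['ee_pos'],bot.get_state()['ft_force'])
```

```text
[408.56155469 310.88674718  73.87961169] [-0.32223035  0.45717746  0.69262565]
```

View pics/c2.png

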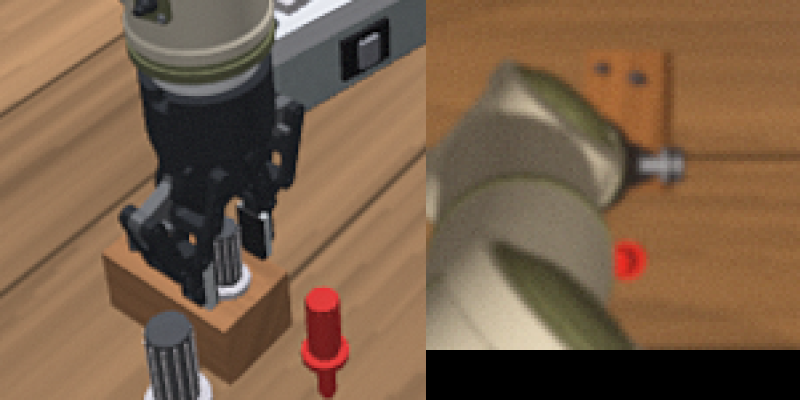

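apply_moves:
  dp:
    - [0,-3,1.5]
    - [0,0,0]
    - [0,0,0]
  roll: [0,0,0]

```text
time: 2.5
ee_pos: [411.6, 307.2, 75.5]
eef_rot: [0.708, 0.001, 0.707, 0.0]
ft_force: [-0.5, -0.4, 0.7]
gripper_width: 42.8
```

apply_moves:
  dp:
    - [0,0,0]
    - [0,0,0]
    - [0,0,0]
    - [0,0,0]
    - [0,0,0]
    - [0,0,0]
  roll: [0,0,0,0,0,0]
  hand: 0.72

```text
time: 3.0
ee_pos: [411.0, 307.0, 74.3]
eef_rot: [0.707, -0.0, 0.707, -0.0]
ft_force: [-0.1, -0.5, 0.3]
gripper_width: 23.8
```

apply_moves:
  dp:
    - [0,0,0]
    - [0,0,0]
    - [0,0,0]
    - [0,0,0]
  roll: [0,0,0,0]
  hand: 1.0

```text
time: 3.33
ee_pos: [411.1, 307.5, 74.4]
eef_rot: [0.707, 0.0, 0.707, 0.0]
ft_force: [0.4, 2.4, 3.7]
gripper_width: 18.8
```

apply_moves:
  dp:
    - [-4,0,0]
    - [-8,0,0]
    - [-10,0,0]
    - [-15,0,0]
    - [-20,0,0]
    - [-25,0,0]
    - [-30,0,0]
    - [-30,0,0]
    - [-25,0,0]
    - [0,0,0]
    - [0,0,0]
    - [0,0,0]
  roll: [0,0,0,0,0,0,0,0,0,0,0,0]

```text
time: 4.33
ee_pos: [410.4, 306.0, 241.1]
eef_rot: [0.707, -0.0, 0.707, -0.001]
ft_force: [-0.2, 0.9, -2.0]
gripper_width: 18.5
```

Run:
```python
from h import *
s,M=tool(); print(M.round(4),s['ee_pos'],s['ft_force'],s['gripper_width'])
bore=np.array([582.4,93,238])
print(rel(bore), proj('top',[582.4,93,138]))
```

```text
[[-6.e-04  6.e-04  1.e+00]
 [-1.e-03  1.e+00 -6.e-04]
 [-1.e+00 -1.e-03 -6.e-04]] [410.41601162 305.96429598 241.14431298] [-0.22841267  0.85788695 -1.98405848] 18.45190506739937
[   3.3 -212.9  172.1] [263.31287017 218.10757518]
```

apply_moves:
  dp:
    - [0,-20,16]
    - [0,-30,24.4]
    - [0,-30,24.3]
    - [0,-30,24.3]
    - [0,-30,24.3]
    - [0,-30,24.3]
    - [5,-23,18.5]
    - [5,-20,16]
    - [3,0,0]
    - [0,0,0]
    - [0,0,0]
    - [0,0,0]
  roll: [0,0,0,0,0,0,0,0,0,0,0,0]

```text
time: 5.33
ee_pos: [582.0, 95.1, 227.6]
eef_rot: [0.706, -0.001, 0.708, 0.001]
ft_force: [-0.3, -0.1, -1.6]
gripper_width: 18.4
```

Run:
```python
from h import *
s=snap('side','side3.png');im=cv2.imread('pics/side3.png')[185:285,220:330]
cv2.imwrite('pics/c3.png',cv2.resize(im,(660,600),interpolation=3))
s,M=tool(); print(M.round(4),s['ee_pos'],s['ft_force'],s['gripper_width'])
p=s['ee_pos']; print(proj('side',p-[0,0,60.4]),proj('side',[582.4,93,138]))
```

```text
[[-1.1e-03 -2.0e-03  1.0e+00]
 [ 2.0e-04  1.0e+00  2.0e-03]
 [-1.0e+00  2.0e-04 -1.1e-03]] [582.18509581  95.29543092 228.03611018] [-0.39812741  0.1060284  -0.9854485 ] 18.469438517179324
[270.62767728 233.91847766] [272.35009236 245.55987563]
```

View pics/c3.png

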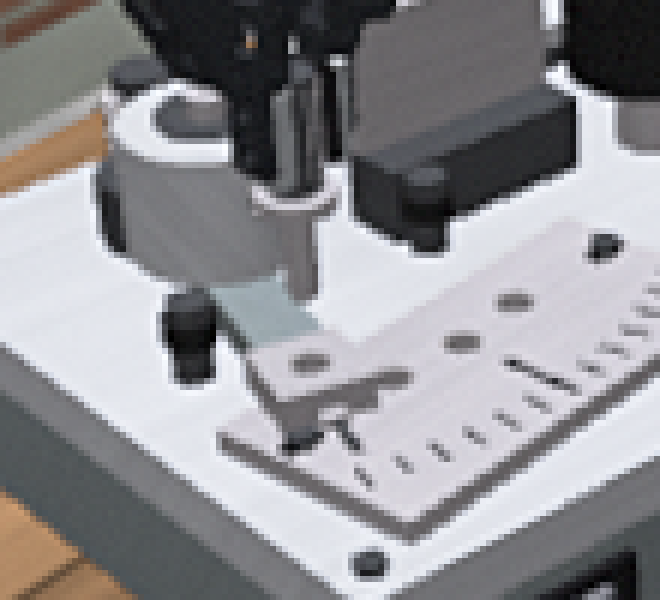

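Run:
```python
from h import *
f=lambda u,v:((u+.5)/6-.5+220,(v+.5)/6-.5+185)
for uv in((311,361),(309,361),(311,364)): print(atz('side',f(*uv),138).round(1))
print('sc',atz('side',SC(408,402),138).round(1),'tip seen at z167.6',atz('side',f(306,296),167.6).round(1))
print('holes', atz('side',f(464,342),120).round(1),atz('side',f(515,302),120).round(1), 'top bore',atz('top',T(375,265),138).round(1))
# refine bore: ellipse darkness centroid in side0
im=cv2.cvtColor(cv2.imread('pics/side0.png'),cv2.COLOR_BGR2GRAY).astype(float)
print(im[239:251,262:282].astype(int))
```

```text
[586.1  91.8 138. ]
[586.7  92.2 138. ]
[584.8  93.2 138. ]
sc [585.9  92.8 138. ] tip seen at z167.6 [582.3  95.3 167.6]
holes [569.7  29.1 120. ] [572.2  -3.8 120. ] top bore [582.7  89.5 138. ]
[[165 162 165 164 163 164 160 161 163 162 161 191 222 217 223 229 230 230
  229 229]
 [167 163 162 161 161 159 162 167 173 177 186 188 196 197 208 224 229 230
  227 224]
 [166 162 164 166 170 173 179 186 203 207 204 204 204 200 200 209 223 227
  218 202]
 [159 175 181 189 195 203 206 210 206 206 207 208 206 205 201 200 204 211
  202 201]
 [180 203 208 207 204 208 205 204 195 182 187 190 201 202 203 203 201 201
  200 201]
 [210 208 205 203 204 206 189 166 127 118 119 127 157 195 204 202 203 203
  203 203]
 [183 207 205 204 204 206 165 101  88 100 100  89 119 190 208 204 205 203
  205 203]
 [140 199 209 204 204 207 176 124 103 118 120 135 167 201 205 203 201 205
  208 207]
 [ 97 175 207 206 202 205 197 178 160 169 176 202 210 208 206 210 200 196
  192 174]
 [ 82 120 180 207 209 206 209 210 210 208 210 212 204 197 193 191 159 141
  113  93]
 [ 95  86 121 187 207 205 205 207 209 198 198 193 173 149 125 101  98 101
  100 100]
 [137  91  89 141 198 207 198 193 192 158 140 111  94  97  99 102 105 104
  104 101]]
```

apply_moves:
  dp:
    - [0,-2.5,3.7]
    - [8,0,0]
    - [8,0,0]
    - [6,0,0]
    - [4,0,0]
    - [0,0,0]
    - [0,0,0]
    - [0,0,0]
  roll: [0,0,0,0,0,0,0,0]

```text
time: 6.05
ee_pos: [586.8, 91.5, 202.3]
eef_rot: [0.707, -0.0, 0.707, 0.0]
ft_force: [0.5, 0.2, -1.2]
gripper_width: 18.4
```

Run:
```python
from h import *
s,M=tool(); print(s['ee_pos'],s['ft_force'],rel([585.9,92.8,196]))
```

```text
[586.83928938  91.54692181 202.33254122] [ 0.45115549  0.18919987 -1.19621938] [ 6.3  1.3 -0.9]
```

apply_moves:
  dp:
    - [0,1.2,-0.9]
    - [2,0,0]
    - [2,0,0]
    - [2,0,0]
    - [0,0,0]
    - [0,0,0]
  roll: [0,0,0,0,0,0]

```text
time: 6.55
ee_pos: [585.8, 92.7, 196.1]
eef_rot: [0.707, -0.0, 0.707, -0.0]
ft_force: [0.2, 0.3, -0.5]
gripper_width: 18.3
```

apply_moves:
  dp:
    - [1,0,0]
    - [1,0,0]
    - [1,0,0]
    - [0,0,0]
    - [0,0,0]
  roll: [0,0,0,0,0]

```text
time: 6.97
ee_pos: [585.5, 92.8, 193.1]
eef_rot: [0.707, -0.0, 0.707, 0.0]
ft_force: [-1.8, -0.2, -1.3]
gripper_width: 18.8
```

apply_moves:
  dp:
    - [0,0,-0.4]
    - [1,0,0]
    - [1,0,0]
    - [1,0,0]
    - [1,0,0]
    - [0,0,0]
    - [0,0,0]
  roll: [0,0,0,0,0,0,0]

```text
time: 7.55
ee_pos: [585.4, 92.8, 189.1]
eef_rot: [0.707, -0.0, 0.707, 0.0]
ft_force: [-1.6, 1.9, -2.1]
gripper_width: 18.5
```

apply_moves:
  dp:
    - [1,0,-0.2]
    - [1,0,0]
    - [1,0,0]
    - [1,0,0]
    - [1,0,0]
    - [0,0,0]
    - [0,0,0]
  roll: [0,0,0,0,0,0,0]

```text
time: 8.13
ee_pos: [585.2, 92.8, 184.1]
eef_rot: [0.707, -0.0, 0.707, 0.0]
ft_force: [-1.3, 1.1, -2.5]
gripper_width: 18.9
```

Run:
```python
from h import *
s,M=tool(); print(M.round(4),s['ee_pos'],s['ft_force'])
P=np.array([729.2,24.]); p0=None
for i,a in enumerate(np.arange(0,.4141,.046)):
    p=P+160*np.array([np.cos(2.694+a),np.sin(2.694+a)])
    if i: print(round(a,3),p.round(1),'dy,dz',(p-p0)[::-1].round(2))
    p0=p
```

```text
[[-1.e-04 -1.e-04  1.e+00]
 [-0.e+00  1.e+00  1.e-04]
 [-1.e+00 -0.e+00 -1.e-04]] [585.22481815  92.75990562 184.13595761] [-1.25997086  1.07957083 -2.52579215]
0.046 [581.9  86.5] dy,dz [-6.71 -3.03]
0.092 [579.2  79.7] dy,dz [-6.84 -2.72]
0.138 [576.8  72.7] dy,dz [-6.96 -2.4 ]
0.184 [574.7  65.7] dy,dz [-7.06 -2.08]
0.23 [573.   58.5] dy,dz [-7.15 -1.75]
0.276 [571.5  51.3] dy,dz [-7.22 -1.42]
0.322 [570.5  44. ] dy,dz [-7.28 -1.09]
0.368 [569.7  36.7] dy,dz [-7.32 -0.75]
0.414 [569.3  29.4] dy,dz [-7.35 -0.42]
```

apply_moves:
  dp:
    - [0,-3.35,-1.55]
    - [0,-3.36,-1.48]
    - [0,-3.4,-1.4]
    - [0,-3.44,-1.32]
    - [0,-3.46,-1.24]
    - [0,-3.5,-1.16]
    - [0,0,0]
    - [0,0,0]
  roll: [0,0,0,0,0,0,0,0]

```text
time: 8.8
ee_pos: [577.0, 71.8, 184.4]
eef_rot: [0.707, 0.0, 0.707, -0.0]
ft_force: [-1.5, 3.9, -1.4]
gripper_width: 18.3
```

apply_moves:
  dp:
    - [0,-3.5,-1.3]
    - [0,-3.54,-1.1]
    - [0,-3.57,-0.96]
    - [0,-3.58,-0.88]
    - [0,-3.6,-0.8]
    - [0,-3.61,-0.72]
    - [0,-3.63,-0.6]
    - [0,-3.64,-0.53]
    - [0,0,0]
    - [0,0,0]
  roll: [0,0,0,0,0,0,0,0,0,0]

```text
time: 9.63
ee_pos: [570.3, 43.2, 184.4]
eef_rot: [0.707, 0.0, 0.707, -0.0]
ft_force: [0.1, 5.7, -1.9]
gripper_width: 18.6
```

apply_moves:
  dp:
    - [0,-3.65,-0.4]
    - [0,-3.66,-0.3]
    - [0,-3.4,-0.2]
    - [0,-2.5,-0.1]
    - [0,0,0]
    - [0,0,0]
  roll: [0,0,0,0,0,0]

```text
time: 10.13
ee_pos: [569.3, 30.5, 184.3]
eef_rot: [0.707, 0.0, 0.707, 0.0]
ft_force: [2.1, 5.4, -0.4]
gripper_width: 18.5
```

Run:
```python
from h import *
s=snap('side','side4.png');im=cv2.imread('pics/side4.png')[205:285,240:340]
cv2.imwrite('pics/c4.png',cv2.resize(im,(750,600),interpolation=3))
s,M=tool(); print(M.round(4),s['ee_pos'],s['ft_force'],s['gripper_width'])
```

```text
[[ 1.e-04 -2.e-04  1.e+00]
 [ 2.e-04  1.e+00  2.e-04]
 [-1.e+00  2.e-04  1.e-04]] [569.29298407  30.63735971 184.32743817] [ 0.25164068  5.33635231 -1.20232498] 18.596279159787876
```

View pics/c4.png

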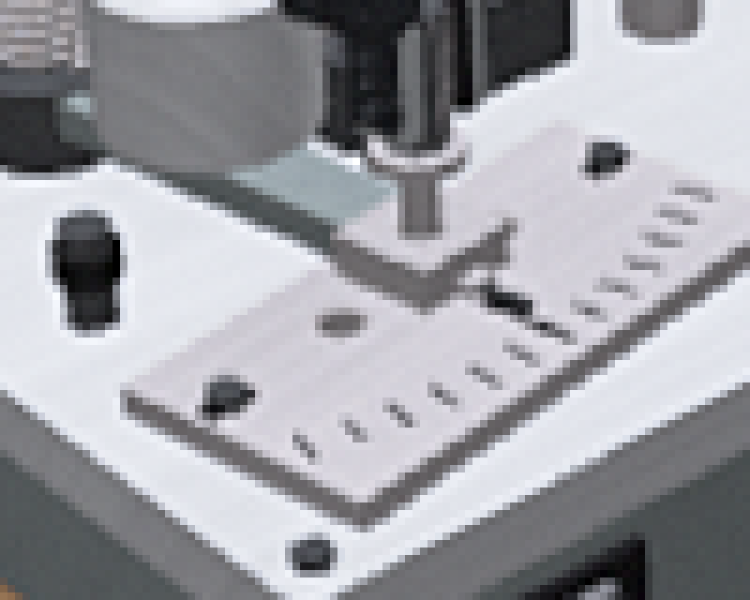

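The pin is in the bore and the pointer, around crop (480,285), stands practically on the long line at (500–570, 295–335). I'll probe downward there.

apply_moves:
  dp:
    - [0,-0.7,0]
    - [1,0,0]
    - [1,0,0]
    - [1,0,0]
    - [1,0,0]
    - [0.7,0,0]
    - [0,0,0]
    - [0,0,0]
  roll: [0,0,0,0,0,0,0,0]

```text
time: 10.85
ee_pos: [569.2, 30.0, 179.6]
eef_rot: [0.707, -0.0, 0.707, 0.0]
ft_force: [0.3, 5.4, 1.2]
gripper_width: 18.7
```

apply_moves:
  dp:
    - [0.5,0,0]
    - [0.5,0,0]
    - [0.5,0,0]
    - [0.5,0,0]
    - [0,0,0]
    - [0,0,0]
  roll: [0,0,0,0,0,0]

```text
time: 11.35
ee_pos: [569.2, 30.0, 177.7]
eef_rot: [0.707, -0.0, 0.707, 0.0]
ft_force: [-0.6, 4.3, 1.4]
gripper_width: 18.6
```

apply_moves:
  dp:
    - [0.5,0,0]
    - [0.5,0,0]
    - [0.5,0,0]
    - [0.5,0,0]
    - [0,0,0]
    - [0,0,0]
  roll: [0,0,0,0,0,0]

```text
time: 11.85
ee_pos: [569.2, 30.0, 175.7]
eef_rot: [0.707, -0.0, 0.707, 0.0]
ft_force: [-1.1, 5.4, 0.7]
gripper_width: 18.5
```

apply_moves:
  dp:
    - [1,0,0]
    - [1,0,0]
    - [1,0,0]
    - [1,0,0]
    - [1,0,0]
    - [1,0,0]
    - [1,0,0]
    - [1,0,0]
    - [0,0,0]
    - [0,0,0]
  roll: [0,0,0,0,0,0,0,0,0,0]

```text
time: 12.68
ee_pos: [569.1, 30.0, 167.6]
eef_rot: [0.707, -0.0, 0.707, 0.0]
ft_force: [1.0, 5.2, -0.3]
gripper_width: 18.8
```

apply_moves:
  dp:
    - [1,0,0]
    - [1,0,0]
    - [1,0,0]
    - [0.6,0,0]
    - [0.5,0,0]
    - [0.4,0,0]
    - [0,0,0]
    - [0,0,0]
  roll: [0,0,0,0,0,0,0,0]

```text
time: 13.35
ee_pos: [569.2, 30.0, 163.2]
eef_rot: [0.707, -0.0, 0.707, 0.0]
ft_force: [-0.6, 4.9, 1.4]
gripper_width: 19.0
```

apply_moves:
  dp:
    - [0.4,0,0]
    - [0.4,0,0]
    - [0.4,0,0]
    - [0.4,0,0]
    - [0,0,0]
  roll: [0,0,0,0,0]

```text
time: 13.77
ee_pos: [569.2, 30.0, 162.4]
eef_rot: [0.707, -0.0, 0.707, 0.0]
ft_force: [-2.3, 6.3, 10.7]
gripper_width: 18.8
```

apply_moves:
  dp:
    - [-0.5,0.3,0]
    - [0,0.3,0]
    - [0,0.3,0]
    - [0,0,0]
  roll: [0,0,0,0]

```text
time: 14.1
ee_pos: [569.2, 30.5, 162.4]
eef_rot: [0.707, -0.0, 0.707, -0.0]
ft_force: [-2.2, 4.5, 7.2]
gripper_width: 18.3
```

apply_moves:
  dp:
    - [0,0,0]
    - [0,0,0]
    - [0,0,0]
    - [0,0,0]
    - [0,0,0]
    - [0,0,0]
  roll: [0,0,0,0,0,0]
  hand: 0.5

```text
time: 14.6
ee_pos: [569.2, 30.2, 161.9]
eef_rot: [0.707, 0.0, 0.707, -0.0]
ft_force: [-0.3, -0.3, 0.6]
gripper_width: 42.9
```

Released with no residual force. Now I'll raise the tool straight up and check.

apply_moves:
  dp:
    - [-5,0,0]
    - [-10,0,0]
    - [-20,0,0]
    - [-25,0,0]
    - [-30,0,0]
    - [-30,0,0]
    - [0,0,-40]
    - [0,0,-40]
    - [0,0,-40]
    - [0,0,0]
    - [0,0,0]
  roll: [0,0,0,0,0,0,0,0,0,0,0]

```text
time: 15.52
ee_pos: [447.6, 30.3, 283.3]
eef_rot: [0.708, -0.0, 0.707, 0.0]
ft_force: [1.2, -0.3, 0.7]
gripper_width: 42.6
```

Run:
```python
from h import *
s=snap('side','side5.png');im=cv2.imread('pics/side5.png')[185:285,220:350]
cv2.imwrite('pics/c5.png',cv2.resize(im,(780,600),interpolation=3))
s,M=tool(); print(s['ee_pos'],s['ft_force'],s['gripper_width'])
f=lambda p:((proj('side',p)-[220,185])*6).round(0)
print('home handle top/collar exp',f([569.3,30,190]),f([569.3,30,141]),f([569.3,30,144]))
```

```text
[449.4329843   30.58521148 283.32719781] [-0.04882744  0.26559345 -0.09521395] 42.64454816054517
home handle top/collar exp [452. 172.] [458. 292.] [458. 284.]
```

View pics/c5.png

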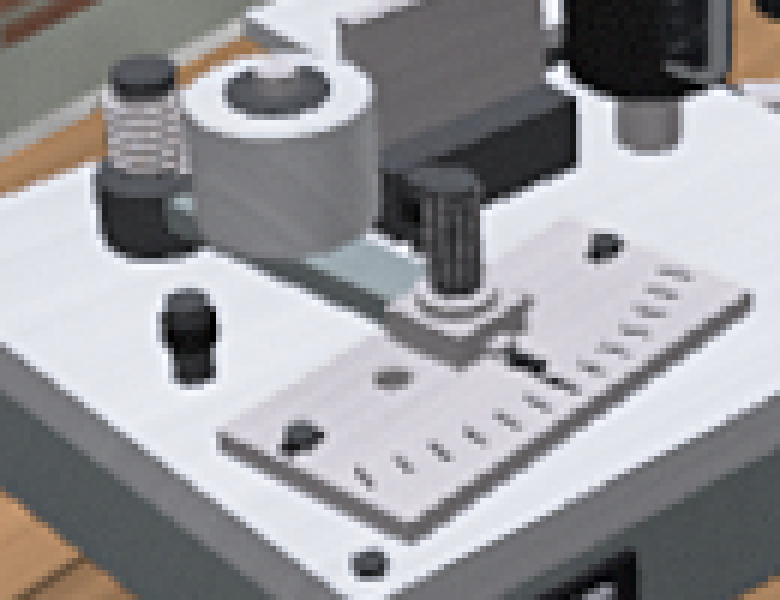

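The pin stands home: its collar rests on the arm at (457,292), its top is at (452,176), as predicted for fully home, and the pointer is on the long line. Handing in.

```bash
python3 -c "
from bench import bot
print(bot.finish_job())"
```

```text
the job is handed in; nothing more can be done
None
```

The tensioner arm is locked back at the long line and the job is handed in, at about 16 s of the 70 s allowed. I took the small black pin out of the wooden block and put it into the arm's bore. I then swung the arm against its spring to the long line, found the hole there and seated the pin.

**Checks that agreed**
- The collar touched down with the tool at z 162.4 mm, the height worked out for fully home. The highest reading seen on the pin was about 11 N upward and 6 N sideways.
- After letting go, the last picture shows the collar flat on the arm and the pointer on the long line. The handle is within about 1 pixel of where a fully home pin should appear.
- The robot was clear of everything, with no force on it. The tool stayed clear of the tin, mallet and chisel.

**What disagreed or was not checked**
- The two cameras differed by about 3 mm on the bore position. I used the side camera because it matched the robot's own reading of the pin tip.
- In the first fit, the pointer tip and the idler's hub were off by about 4 pixels, so I gave them little weight.
- Forces were read only at the end of each move, so any brief peak in between was not seen.

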